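Put three pipe parts into their own kit nests

TASK

The three pipe parts are lying in each other's kit nests. Sort them out: the ring flange belongs in the middle of the round nest, the bent elbow in the middle of the square nest, and the short straight pipe in the middle of the oblong nest, lengthways. Each part ends lying flat in its nest and let go; the black rubber pad is free for parking one meanwhile, and the round tin with the yellow lid must be left where it is.

Things in the scene. Friction and masses are not known exactly. Their poses are not given: they have to be found in the camera images.
- pipe_piece_mid (a point): loose rusty brown short straight pipe lying on its side, 70 mm long (along its y axis), 27 mm in diameter, 0.14 kg; it does not roll; the point is its centre, half-way up (13.5 mm above its underside). Grip it across its x axis, where the fingers meet it at a width of about 20 mm
- weld_elbow_mid (a point): loose pale steel pipe elbow lying flat: quarter bend of 26 mm pipe, 52 x 52 mm over all, 26 mm high, 0.17 kg; the point is the centre of its outline, half-way up, in the middle of the bend. Open ends at its +y side near (13, 26) mm and its -x side near (-26, -13) mm; the outside of the bend points along (+x, -y); along that diagonal, through the point, it is about 32 mm wide to grip
- ring_flange_mid (a point): loose rusty dark steel ring flange lying flat: a flat round ring, 66 mm in diameter, 13 mm high, with a hole of about 17 mm, 0.25 kg; the point is on its axis, half-way up (6.5 mm above its underside); yaw has no meaning
- nest_round: fixed shallow round nest of aluminium with a mid-grey floor, 98 mm over all, 88 mm inside its lip; floor 2 mm and top of the lip 5 mm above the bench. Origin on the bench under its centre
- nest_square: fixed shallow square nest of aluminium with a mid-grey floor, 88 x 88 mm over all, 78 x 78 mm inside its lip; floor 2 mm and top of the lip 5 mm above the bench. Origin on the bench under its centre; x and y along its sides
- nest_oblong: fixed shallow oblong nest of aluminium with a mid-grey floor, 108 mm long (along its y axis) and 72 mm wide (x) over all, 98 x 62 mm inside its lip; floor 2 mm and top of the lip 5 mm above the bench. Origin on the bench under its centre
- parking_pad: fixed square black rubber pad, 100 x 100 mm, its top 3 mm above the bench, empty at the start; a free spot for parking a fitting. Origin on the bench under its centre
- tin: bystander: loose round tin with a yellow lid, 65 mm in diameter, 48 mm tall; origin on the bench under its axis
Not all that is in view belongs to the job. Of the things like the part that bears ring_flange_mid, leave any that is green; of the rest the larger one is meant.

How it is judged:
By the outcome, as a careful person would: the job done as asked, in the order asked, and still so for the second after the job is handed in, with the robot touching nothing.
It also fails if it takes over 112 s, if anything falls off the work surface, if the arm or the gripper's body presses on something with over 40 N, if the wrist force passes 120 N, or if a joint passes its speed limit or range.

ROBOT

A 7-joint arm with a two-finger parallel gripper is mounted at the origin on the work surface; the furniture and walls round the work are solid. World frame = base frame: x ahead of the robot, y to its left, z up, the work surface at z = 0. Lengths are in m, angles in rad, forces in N, time in s.
With the tool pointing down it reaches from about 0.35 to 0.9 m from the base axis. Payload 8.1 kg.
Tool frame: the origin (TCP) lies midway between the tips of the shut fingers; the grasp point (between the pads) lies 19 mm behind it; z points along the fingers, y is the line along which they close (so a half turn about z gives the same grasp; the last joint's range is limited). The gripper opens to 92 mm and grips with 3 to 60 N. Pads are 19 mm wide; open, the fingers measure 130 mm over their backs; the gripper's body (75 mm by 190 mm) begins 47 mm behind the grasp point.
Start: joints at [-1.424, 0.434, 0.025, 1.573, -0.012, 1.134, -0.075], TCP at [0.155, 0.606, 0.227] pointing down, gripper open.
Joint ranges: [-2.62, 2.62], [-0.44, 2.09], [-1.27, 1.32], [0.08, 2.57], [-1.32, 4.46], [0.12, 2], [-2.74, 2.74]. Speed limits (rad/s): [2.22, 2.22, 3.01, 3.01, 3.14, 3.14, 3.14].

INTERFACE

Orientations are given as a rotation vector (axis times angle).
In Python, from cell import arm gives the robot as it stands.
- The arm moves only by the tool send_rows, never from a script. Its argument "increments" is a list of rows, each a list of 3 entries, a list of its own where there are three numbers: the finger opening in cm, from 0 to 9.18, then the shift along the tool's x, y, z in cm, then the turn, a rotation vector about the tool's x, y, z in rad. A call has 1 to 5 rows; each row shifts and turns the commanded pose from where the row before left it, along the tool's axes as they then stand; what a row does not reach is not made up. A row lasts 1/10 s, in which the tool goes at most 50 mm and 8.59 degrees, less where a joint would pass 70% of its speed; a pose out of reach is approached as far as the arm can. A call is refused whole if a number of a shift passes 5 or a number of a turn 0.15, either way. A call with a gripper value outside its range is refused whole. The fingers move at their own pace and stop on an object; "force" is the grip in N (left out, the last holds). Time passes only in rows, so rows that do not move let the fingers close. It gives the time, the measured TCP pose, the force, the opening and the grip force at its end, in the units of the state.
- arm.observe(): the state, without advancing time (a new reading comes with each control period).
- arm.get_image(name): name is "side" or "top" or "wrist"; returns the picture (384x512x3 uint8, red, green, blue); there is no depth.
- arm.camera_params(name): a dict with "camera_matrix" (3x3 intrinsics, pixels), "k1" (the pictures are not rectified: a ray, as slopes to the right and down, at radius r is drawn at 1 + k1 r^2 times it, then the intrinsics apply), "R" (3x3) and "t" (3): a world point X has camera coordinates R X + t. Camera axes: x right, y down, z forward; pixel columns grow to the right and rows downward; lengths in m; the calibration is good to about 2 mm. A picture is of the moment at which its call begins: read the wrist's pose just before it. camera_params takes no time and is no camera call; for the wrist camera it gives the pose at the moment of the call.
- arm.sign_off(): hands the job in; it is judged then, once.
The state is a dict: "clock": time; "joints": joint angles; "dq": joint speeds; "joint_efforts": joint torques, N m; "position": TCP position; "ee_rot": TCP orientation; "force": force on the tool from outside, world axes, zero at the start; "ft_torque": the same for the moment, N m; "width": opening from 0.0 (shut) to 1.0 (fully open); "gripper_force": force on a finger pad.
Only numpy, scipy, OpenCV 4.12 (cv2) and the standard library are available. Lean on these libraries where they do the work, as an engineer would, in place of code of your own. Each camera call takes 0.05 s, during which the arm holds its last target. There are 200 camera calls.

## Working session

There is one attempt and no reset: what is moved stays moved. The work goes in short steps, Python scripts to look and compute and a tool call to move; the robot and the scene stay as the last step left them, time stands still between calls to the robot, and variables do not carry over. Pictures are saved under pics/ and viewed, at most 14 in all, crops included, and the job is handed in when it is done.

Besides the shell and the picture viewer there is one more tool, called after "Call:" as name(argument=value, ...) on one line, values as JSON. send_rows: Moves the arm, as the interface text tells. Its arguments: {"type":"object","properties":{"increments":{"type":"array"},"force":{"type":"number"}},"required":["increments"]}

```bash
ls; mkdir -p pics
cat > h.py <<'E'
import numpy as np, cv2
from cell import arm
from scipy.spatial.transform import Rotation as Rn
def shot(n,f):
    p=arm.camera_params(n); im=arm.get_image(n); cv2.imwrite('pics/'+f+'.png',im[:,:,::-1]); 
    np.savez('pics/'+f+'.npz',im=im,**{k:np.array(v) for k,v in p.items()}); return im,p
def load(f):
    d=np.load('pics/'+f+'.npz'); return d['im'],d
def ray(p,u,v):
    K=np.array(p['camera_matrix']);D=np.array([float(p['k1']),0,0,0])
    # drawn = s*(1+k1 r^2), same as OpenCV k1
    s=cv2.undistortPoints(np.array([[[u,v]]],float),K,D)[0,0]
    R=np.array(p['R']);t=np.array(p['t']); return -R.T@t, R.T@np.array([s[0],s[1],1])
def on(p,u,v,z):
    c,d=ray(p,u,v); return c+d*(z-c[2])/d[2]
def px(p,X):
    K=np.array(p['camera_matrix']);D=np.array([float(p['k1']),0,0,0])
    return cv2.projectPoints(np.array([X],float),cv2.Rodrigues(np.array(p['R']))[0],np.array(p['t']),K,D)[0][0,0]
E
python3 - <<'E'
from h import *
for n in('top','side','wrist'):
    im,p=shot(n,n+'0'); print(n,(-np.array(p['R']).T@np.array(p['t'])).round(3),p['k1'])
s=arm.observe();print(s['position'],s['ee_rot'],s['clock'],s['width'])
E
```

```text
pics
top [ 0.224 -0.11   1.228] -0.07867056600651709
side [ 0.178 -0.874  0.619] -0.07641433947594758
wrist [0.091 0.622 0.385] -0.06497371439323854
[0.15444531 0.60522112 0.22612263] [-3.91401529e-01 -3.11706914e+00  1.91512518e-03] 0.15 0.9974113692199931
```

View pics/top0.png

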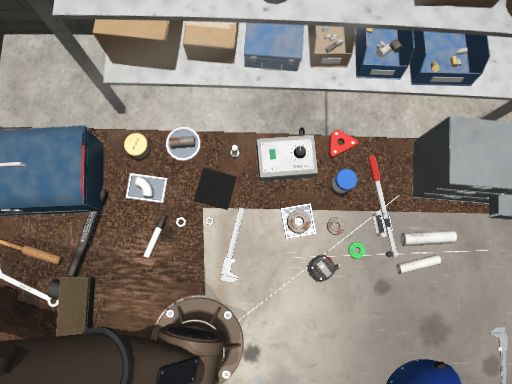

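View pics/side0.png

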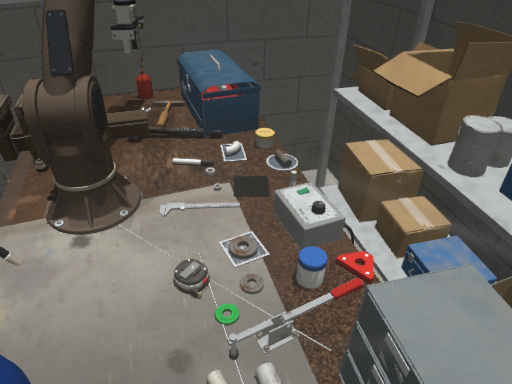

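Top view: the round nest at (183,143) holds the pipe. The oblong nest at (146,187) holds the pale elbow, and the square nest at (298,221) holds a rusty ring. The pad is at (215,188) and the tin at (136,145). Ring candidates are (298,221), which looks the largest, (335,226), a smaller rusty ring, and (358,250), which is green and so excluded. I'll confirm this in a crop.

Run:
```python
from h import *
im,p=load('top0')
a=cv2.resize(im[195:265,265:385],None,fx=5,fy=5,interpolation=cv2.INTER_CUBIC)
b=cv2.resize(im[120:210,115:245],None,fx=5,fy=5,interpolation=cv2.INTER_CUBIC)
cv2.imwrite('pics/ca.png',a[:,:,::-1]);cv2.imwrite('pics/cb.png',b[:,:,::-1])
for n,u,v,z in[('round',183,143,.005),('obl',146,187,.005),('sq',298,221,.005),('pad',215,188,.003),('tin',136,145,.048),('ring2',335,226,.005)]:
    print(n,on(p,u,v,z).round(3), 'mm/px',np.linalg.norm(on(p,u+1,v,z)-on(p,u,v,z))*1e3)
```

```text
round [0.562 0.065 0.005] mm/px 2.900563968676567
obl [0.429 0.164 0.005] mm/px 2.863083425217759
sq [ 0.344 -0.271  0.005] mm/px 2.851224429939432
pad [ 0.432 -0.033  0.003] mm/px 2.8556084964040913
tin [0.54  0.19  0.048] mm/px 2.811414913754825
ring2 [ 0.332 -0.377  0.005] mm/px 2.8771038265018447
```

View pics/ca.png

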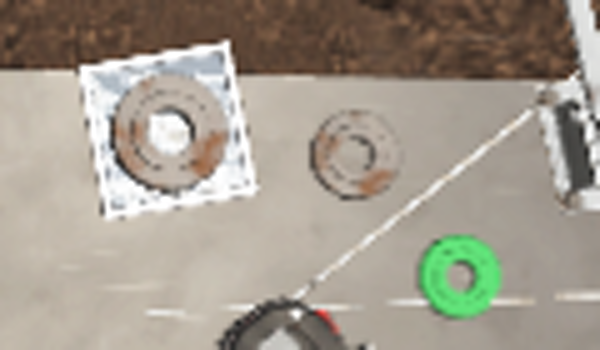

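View pics/cb.png

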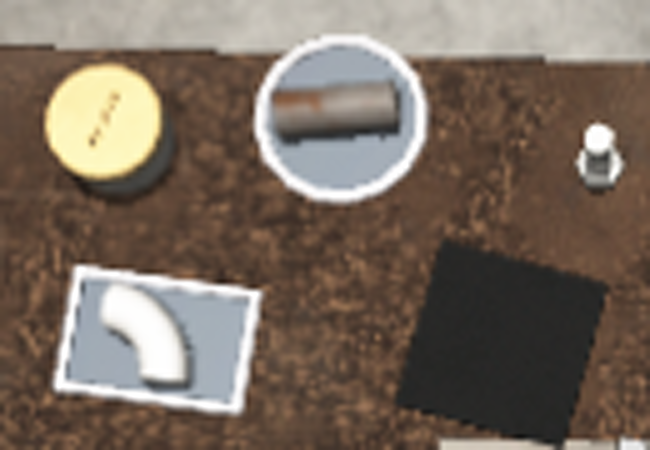

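The crop confirms it. The ring in the square nest is about 115 crop px / 5 × 2.85 ≈ 66 mm across, the bare rusty one about 50 mm, and the third is green. So the ring in the square nest is the flange. Next I measure everything from the top view.

```bash
cat >> h.py <<'E'
def biggest(m,c,r):
    n,l,st,ce=cv2.connectedComponentsWithStats(m.astype(np.uint8))
    w=l[max(0,c[1]-r):c[1]+r,max(0,c[0]-r):c[0]+r]; k=np.bincount(w.ravel(),minlength=n);k[0]=0
    return (l==k.argmax()).astype(np.uint8)
def outline(m,p,z):
    c=max(cv2.findContours(m,cv2.RETR_EXTERNAL,cv2.CHAIN_APPROX_NONE)[0],key=cv2.contourArea)[:,0]
    return np.array([on(p,u,v,z)[:2] for u,v in c])*1e3
E
python3 - <<'E'
from h import *
im,p=load('top0'); R=Rn.from_rotvec(arm.observe()['ee_rot']).as_matrix();print(R.round(3))
hsv=cv2.cvtColor(im,cv2.COLOR_RGB2HSV); br=im.min(2)
def rect(n,m,z):
    o=outline(m,p,z).astype(np.float32); (c,s,a)=cv2.minAreaRect(o); e=cv2.minEnclosingCircle(o)
    print(n,np.round(c,1),np.round(s,1),round(a,1),'circ',np.round(e[0],1),round(e[1],1))
rect('round',biggest(br>190,(183,143),20),.005)
rect('obl',biggest(br>190,(146,187),20),.005)
rect('sq',biggest(br>190,(298,221),18),.005)
rect('pad',biggest(im.max(2)<50,(215,188),12),.003)
# parts
h,s,v=hsv[...,0].astype(int),hsv[...,1].astype(int),hsv[...,2].astype(int)
warm=(im[...,0].astype(int)-im[...,2]>5)
w=np.zeros_like(warm);w[131:156,170:197]=1
rect('pipe',biggest(warm&w,(182,142),5),.0155)
w[:]=0;w[205:238,285:312]=1
rect('ring',biggest(warm&w,(298,219),12),.015)
w[:]=0;w[176:198,134:154]=1
rect('elbow',biggest((br>140)&(im[...,2].astype(int)-im[...,0]<15)&w,(144,186),8),.015)
E
```

```text
[[-0.969  0.247 -0.   ]
 [ 0.247  0.969 -0.001]
 [-0.    -0.001 -1.   ]]
round [561.8  66.4] [96.2 95.8] 2.5 circ [561.8  65.3] 50.4
obl [428.3 163.6] [108.2  71.6] 83.6 circ [428.7 164.4] 62.7
sq [ 344.1 -271.7] [89.6 87.8] 11.4 circ [ 344.  -271.4] 62.1
pad [430.7 -32.4] [99.7 98.9] 76.1 circ [430.9 -31.5] 67.1
pipe [564.   66.7] [25.7 69.7] 6.5 circ [564.   66.7] 35.9
ring [ 341.4 -271.3] [63.5 64.5] 45.9 circ [ 341.9 -270.4] 33.8
elbow [431.7 168.6] [54.6 51.2] 1.6 circ [433.4 167.4] 35.3
```

View pics/wrist0.png

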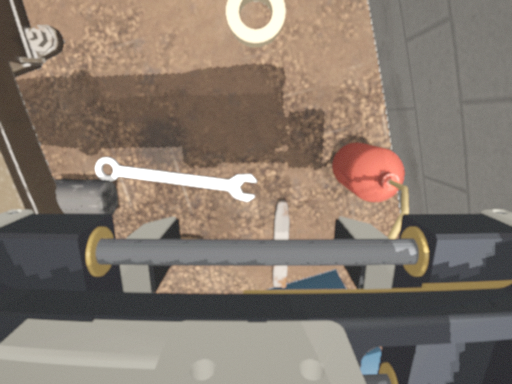

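```bash
cat > plan.py <<'E'
from h import *
import sys, json
def st():
    s=arm.observe();R=Rn.from_rotvec(s['ee_rot']).as_matrix()
    return s,np.array(s['position'])*100,np.arctan2(R[1,1],R[0,1])
def plan(way,grip,step=4.0,turn=.13,start=None):
    """way: (x,y,z mm, phi deg of tool y). prints rows in groups of 5"""
    s,P,f=st(); out=[]
    tilt=Rn.from_rotvec(s['ee_rot']).as_matrix()[:,2]
    print('t',round(s['clock'],2),'P',P.round(2),'phi',np.degrees(f).round(1),'F',np.round(s['force'],1),'w',round(s['width']*9.18,2),'q',np.round(s['joints'],2),'tz',tilt.round(3))
    for x,y,z,a in way:
        T=np.array([x,y,z])/10; a=np.radians(a); d=(a-f+np.pi/2)%np.pi-np.pi/2 if abs(a-f)>np.pi/2+.3 else a-f
        n=int(max(1,np.ceil(np.linalg.norm(T-P)/step),np.ceil(abs(d)/turn)))
        dv=(T-P)/n
        for i in range(n):
            ax=[np.array([-np.sin(f),np.cos(f),0]),np.array([np.cos(f),np.sin(f),0]),np.array([0,0,-1])]
            out.append([grip,[round(float(dv@k),2) for k in ax],[0,0,round(-d/n,3)]]); f+=d/n
        P=T
    for i in range(0,len(out),5): print(json.dumps(out[i:i+5]))
E
python3 - <<'E'
from plan import *
_,pt=load('top0');_,ps=load('side0')
def tri(a,b):
    c1,d1=ray(pt,*a);c2,d2=ray(ps,*b);A=np.c_[d1,-d2];k=np.linalg.lstsq(A,c2-c1,rcond=None)[0]
    return (c1+d1*k[0]).round(3),np.linalg.norm(c1+d1*k[0]-c2-d2*k[1]).round(3)
print('box',tri((103,210),(257,95)),on(pt,97,212,.1),on(pt,97,212,.2))
print('mug',on(pt,346,180,.08))
plan([(250,480,330,62),(360,250,330,34),(563,66.5,200,6.5)],4.2)
E
```

```text
box (array([0.34 , 0.226, 0.183]), np.float64(0.176)) [0.34346458 0.26775478 0.1       ] [0.33290373 0.23428398 0.2       ]
mug [ 0.45128285 -0.39148783  0.08      ]
t 0.15 P [15.44 60.52 22.61] phi 75.7 F [-0.3 -0.2  0.7] w 9.16 q [-1.42  0.44  0.02  1.57 -0.01  1.13 -0.08] tz [-0.    -0.001 -1.   ]
[[4.2, [-2.47, -1.95, -2.08], [0, 0, 0.048]], [4.2, [-2.56, -1.83, -2.08], [0, 0, 0.048]], [4.2, [-2.65, -1.71, -2.08], [0, 0, 0.048]], [4.2, [-2.72, -1.58, -2.08], [0, 0, 0.048]], [4.2, [-2.8, -1.45, -2.08], [0, 0, 0.048]]]
[[4.2, [-2.93, -2.16, 0.0], [0, 0, 0.07]], [4.2, [-3.07, -1.95, 0.0], [0, 0, 0.07]], [4.2, [-3.2, -1.73, 0.0], [0, 0, 0.07]], [4.2, [-3.32, -1.51, 0.0], [0, 0, 0.07]], [4.2, [-3.41, -1.27, 0.0], [0, 0, 0.07]]]
[[4.2, [-3.49, -1.03, 0.0], [0, 0, 0.07]], [4.2, [-3.56, -0.78, 0.0], [0, 0, 0.07]], [4.2, [-3.32, 0.82, 1.62], [0, 0, 0.06]], [4.2, [-3.27, 1.02, 1.62], [0, 0, 0.06]], [4.2, [-3.2, 1.21, 1.62], [0, 0, 0.06]]]
[[4.2, [-3.12, 1.4, 1.62], [0, 0, 0.06]], [4.2, [-3.03, 1.59, 1.62], [0, 0, 0.06]], [4.2, [-2.93, 1.77, 1.62], [0, 0, 0.06]], [4.2, [-2.82, 1.94, 1.62], [0, 0, 0.06]], [4.2, [-2.7, 2.1, 1.62], [0, 0, 0.06]]]
```

Call:
send_rows(increments=[[4.2, [-2.5, -1.9, -2.1], [0, 0, 0.05]], [4.2, [-2.6, -1.8, -2.1], [0, 0, 0.05]], [4.2, [-2.7, -1.7, -2.1], [0, 0, 0.05]], [4.2, [-2.7, -1.6, -2.1], [0, 0, 0.05]], [4.2, [-2.8, -1.4, -2.1], [0, 0, 0.05]]])

```text
clock: 0.65
position: [0.2515, 0.4795, 0.3324]
ee_rot: [-0.78, -3.043, 0.001]
force: [1.4, 0.6, 0.6]
width: 0.614
gripper_force: 0.0
```

Call:
send_rows(increments=[[4.2, [-2.9, -2.2, 0], [0, 0, 0.07]], [4.2, [-3.1, -1.9, 0], [0, 0, 0.07]], [4.2, [-3.2, -1.7, 0], [0, 0, 0.07]], [4.2, [-3.3, -1.5, 0], [0, 0, 0.07]], [4.2, [-3.4, -1.3, 0], [0, 0, 0.07]]])

```text
clock: 1.15
position: [0.3278, 0.3146, 0.3316]
ee_rot: [-1.299, -2.86, 0.0]
force: [0.1, 0.0, 0.4]
width: 0.458
gripper_force: 0.0
```

Call:
send_rows(increments=[[4.2, [-3.5, -1.0, 0], [0, 0, 0.07]], [4.2, [-3.6, -0.8, 0], [0, 0, 0.07]], [4.2, [-3.3, 0.8, 1.6], [0, 0, 0.06]], [4.2, [-3.3, 1.0, 1.6], [0, 0, 0.06]], [4.2, [-3.2, 1.2, 1.6], [0, 0, 0.06]]])

```text
clock: 1.65
position: [0.4341, 0.1785, 0.2834]
ee_rot: [1.738, 2.617, 0.001]
force: [0.5, 0.7, 0.5]
width: 0.459
gripper_force: 0.0
```

Call:
send_rows(increments=[[4.2, [-3.1, 1.4, 1.6], [0, 0, 0.06]], [4.2, [-3.0, 1.6, 1.6], [0, 0, 0.06]], [4.2, [-2.9, 1.8, 1.6], [0, 0, 0.06]], [4.2, [-2.8, 1.9, 1.6], [0, 0, 0.06]], [4.2, [-2.7, 2.1, 1.6], [0, 0, 0.06]]])

```text
clock: 2.15
position: [0.5593, 0.0634, 0.2029]
ee_rot: [-2.109, -2.328, 0.0]
force: [-0.9, 1.2, -0.4]
width: 0.456
gripper_force: 0.0
```

Run:
```python
from plan import *
plan([(563.5,66.5,100,6.5),(563.5,66.5,40,6.5),(563.5,66.5,6,6.5)],4.2)
print(px(arm.camera_params('wrist'),[.5635,.0665,.0155]))
```

```text
t 2.15 P [55.93  6.34 20.29] phi 5.7 F [-0.9  1.2 -0.4] w 4.19 q [-0.62  0.38  0.57  1.79 -0.24  1.03  0.13] tz [-0. -0. -1.]
[[4.2, [0.09, 0.15, 3.43], [0, 0, -0.005]], [4.2, [0.09, 0.15, 3.43], [0, 0, -0.005]], [4.2, [0.09, 0.15, 3.43], [0, 0, -0.005]], [4.2, [0.0, 0.0, 3.0], [0, 0, 0.0]], [4.2, [0.0, 0.0, 3.0], [0, 0, 0.0]]]
[[4.2, [0.0, 0.0, 3.4], [0, 0, 0.0]]]
[260.823791   173.13404709]
```

Run:
```python
from h import *
im,p=shot('wrist','w1')
m=(im[...,0].astype(int)-im[...,2]>12);w=np.zeros_like(m);
a=px(p,[.5635,.0665,.0155]);print(a,[px(p,[.562+.049*np.cos(t),.0658+.049*np.sin(t),.005]).round() for t in(0,1.57,3.14,4.71)])
```

```text
[260.823791   173.13404709] [array([298., 176.]), array([263., 133.]), array([221., 168.]), array([256., 209.])]
```

View pics/w1.png

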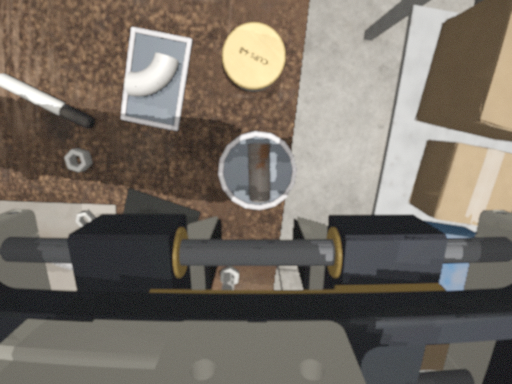

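Wrist view: the round nest with the pipe is at (257,170), the oblong nest with the elbow at (156,78), and the tin at (254,56). The round nest sits 2–3 px left of the top-view prediction, so I measure it numerically.

Run:
```python
from plan import *
im,p=load('w1'); br=im.min(2).astype(int); i=im.astype(int)
grey=((i[...,2]-i[...,0])>-4)&(br>60)   # bluish floor + lip
def rep(n,m,z):
    o=outline(m,p,z).astype(np.float32); c,s,a=cv2.minAreaRect(o); e=cv2.minEnclosingCircle(o)
    el=cv2.fitEllipse(o)
    print(n,np.round(c,1),np.round(s,1),round(a,1),'circ',np.round(e[0],1),round(e[1],1),'ell',np.round(el[0],1),np.round(el[1],1))
w=np.zeros(grey.shape,bool);w[122:214,212:302]=1
rep('round',biggest(grey&w,(257,170),40),.005)
w[:]=0;w[20:135,115:197]=1
rep('obl',biggest(grey&w,(156,78),50),.005)
w[:]=0;w[140:205,245:275]=1
rep('pipe',biggest((i[...,0]-i[...,2]>8)&w,(259,170),12),.0155)
w[:]=0;w[45:100,120:182]=1
rep('elbow',biggest((br>120)&(i[...,2]-i[...,0]<6)&w,(150,78),15),.015)
cv2.imwrite('pics/m.png',grey*255)
```

```text
round [559.1  67.4] [93.  93.9] 5.6 circ [558.3  66.8] 48.8 ell [558.5  66.8] [90. 92.]
obl [426.6 165.5] [106.1  70.5] 84.0 circ [426.7 165.6] 62.9 ell [425.8 162.1] [ 75.1 117.2]
pipe [561.   66.2] [24.2 71.5] 5.3 circ [561.8  66.8] 36.7 ell [560.9  68.8] [25.2 88.9]
elbow [423.4 167.3] [62.4 60.6] 83.8 circ [420.5 167.1] 40.7 ell [418.7 172.3] [54.5 70.3][ WARN:0@1.169] global loadsave.cpp:1063 imwrite_ Unsupported depth image for selected encoder is fallbacked to CV_8U.
```

Call:
send_rows(increments=[[4.2, [0.1, 0.1, 3.4], [0, 0, 0]], [4.2, [0.1, 0.1, 3.4], [0, 0, 0]], [4.2, [0.1, 0.1, 3.4], [0, 0, 0]], [4.2, [0, 0, 3.0], [0, 0, 0]], [4.2, [0, 0, 3.0], [0, 0, 0]]])

```text
clock: 2.7
position: [0.5609, 0.0677, 0.0403]
ee_rot: [-2.106, -2.331, 0.001]
force: [0.6, 1.0, -0.4]
width: 0.459
gripper_force: 0.0
```

Call:
send_rows(increments=[[4.2, [0, 0, 1.5], [0, 0, 0]], [4.2, [0, 0, 1.2], [0, 0, 0]], [4.2, [0, 0, 0.6], [0, 0, 0]], [4.2, [0, 0, 0], [0, 0, 0]]])

```text
clock: 3.1
position: [0.5613, 0.0676, 0.0087]
ee_rot: [-2.107, -2.331, -0.0]
force: [-0.0, 0.3, 0.2]
width: 0.455
gripper_force: 0.0
```

Call:
send_rows(increments=[[4.2, [-0.1, 0.1, 0.25], [0, 0, 0]], [1.5, [0, 0, 0], [0, 0, 0]], [1.5, [0, 0, 0], [0, 0, 0]], [1.5, [0, 0, 0], [0, 0, 0]], [1.5, [0, 0, 0], [0, 0, 0]]], force=30)

```text
clock: 3.6
position: [0.5625, 0.0668, 0.0066]
ee_rot: [2.106, 2.331, 0.001]
force: [-1.6, 0.3, 2.9]
width: 0.219
gripper_force: 30.0
```

Call:
send_rows(increments=[[1.5, [0, 0, 0], [0, 0, 0]], [1.5, [0, 0, 0], [0, 0, 0]], [1.5, [0, 0, 0], [0, 0, 0]]])

```text
clock: 3.9
position: [0.5624, 0.0668, 0.0066]
ee_rot: [2.107, 2.331, 0.001]
force: [-2.6, -1.1, 5.8]
width: 0.218
gripper_force: 30.0
```

Call:
send_rows(increments=[[1.5, [0, 0, -0.5], [0, 0, 0]], [1.5, [0, 0, -1.5], [0, 0, 0]], [1.5, [0, 0, -3], [0, 0, 0]], [1.5, [0, 0, -3], [0, 0, 0]]])

```text
clock: 4.3
position: [0.5619, 0.0664, 0.0877]
ee_rot: [-2.107, -2.33, 0.001]
force: [0.9, -0.5, -1.3]
width: 0.219
gripper_force: 30.0
```

Run:
```python
from plan import *
plan([(431,-32,70,5.7),(431,-32,30,5.7),(431,-32,9,5.7)],1.5,step=3.5)
```

```text
t 4.3 P [56.19  6.64  8.77] phi 5.8 F [ 0.9 -0.5 -1.3] w 2.01 q [-0.56  0.53  0.5   1.9  -0.34  0.8   0.22] tz [-0.001 -0.    -1.   ]
[[1.5, [-1.7, -2.8, 0.35], [0, 0, 0.0]], [1.5, [-1.7, -2.8, 0.35], [0, 0, 0.0]], [1.5, [-1.7, -2.8, 0.35], [0, 0, 0.0]], [1.5, [-1.7, -2.8, 0.35], [0, 0, 0.0]], [1.5, [-1.7, -2.8, 0.35], [0, 0, 0.0]]]
[[1.5, [0.0, 0.0, 2.0], [0, 0, 0.0]], [1.5, [0.0, 0.0, 2.0], [0, 0, 0.0]], [1.5, [0.0, 0.0, 2.1], [0, 0, -0.0]]]
```

Call:
send_rows(increments=[[1.5, [-1.7, -2.8, 0.35], [0, 0, 0]], [1.5, [-1.7, -2.8, 0.35], [0, 0, 0]], [1.5, [-1.7, -2.8, 0.35], [0, 0, 0]], [1.5, [-1.7, -2.8, 0.35], [0, 0, 0]], [1.5, [-1.7, -2.8, 0.35], [0, 0, 0]]])

```text
clock: 4.8
position: [0.4308, -0.0326, 0.0695]
ee_rot: [2.106, 2.33, 0.002]
force: [0.8, -0.6, -2.0]
width: 0.223
gripper_force: 30.0
```

Call:
send_rows(increments=[[1.5, [0, 0, 2], [0, 0, 0]], [1.5, [0, 0, 2], [0, 0, 0]], [1.5, [0, 0, 1.4], [0, 0, 0]], [1.5, [0, 0, 0.5], [0, 0, 0]], [1.5, [0, 0, 0], [0, 0, 0]]])

```text
clock: 5.3
position: [0.4316, -0.0321, 0.0099]
ee_rot: [-2.107, -2.33, 0.0]
force: [-0.3, -0.3, -0.7]
width: 0.22
gripper_force: 30.0
```

Down 2.5 mm more, release, and lift.

Call:
send_rows(increments=[[1.5, [0, 0, 0.15], [0, 0, 0]], [1.5, [0, 0, 0.05], [0, 0, 0]], [1.5, [0, 0, 0], [0, 0, 0]]])

```text
clock: 5.6
position: [0.4319, -0.0318, 0.0082]
ee_rot: [2.106, 2.33, 0.001]
force: [-1.1, -0.2, -0.3]
width: 0.221
gripper_force: 30.0
```

Call:
send_rows(increments=[[4, [0, 0, 0], [0, 0, 0]], [4, [0, 0, 0], [0, 0, 0]], [4, [0, 0, 0], [0, 0, 0]], [4, [0, 0, 0], [0, 0, 0]]])

```text
clock: 6.0
position: [0.4316, -0.032, 0.0078]
ee_rot: [2.106, 2.331, 0.0]
force: [-0.7, 0.3, 0.0]
width: 0.428
gripper_force: 0.0
```

Call:
send_rows(increments=[[4.2, [0, 0, -1], [0, 0, 0]], [4.2, [0, 0, -3], [0, 0, 0]], [9.1, [0, 0, -4], [0, 0, 0]], [9.1, [0, 0, -4], [0, 0, 0]]])

```text
clock: 6.4
position: [0.4308, -0.0324, 0.1294]
ee_rot: [-2.107, -2.329, 0.002]
force: [1.2, 0.5, 0.4]
width: 0.585
gripper_force: 0.0
```

Run:
```python
from plan import *
plan([(342,-220,150,-35)],9.1,step=4.2)
```

```text
t 6.4 P [43.08 -3.24 12.94] phi 5.7 F [1.2 0.5 0.4] w 5.37 q [-0.53  0.27  0.59  2.18 -0.22  0.75  0.3 ] tz [-0.001 -0.001 -1.   ]
[[9.1, [-2.96, -1.79, -0.34], [0, 0, 0.118]], [9.1, [-3.15, -1.42, -0.34], [0, 0, 0.118]], [9.1, [-3.3, -1.04, -0.34], [0, 0, 0.118]], [9.1, [-3.4, -0.64, -0.34], [0, 0, 0.118]], [9.1, [-3.45, -0.24, -0.34], [0, 0, 0.118]]]
[[9.1, [-3.45, 0.17, -0.34], [0, 0, 0.118]]]
```

Call:
send_rows(increments=[[9.1, [-3, -1.8, -1], [0, 0, 0.12]], [9.1, [-3.2, -1.4, -1], [0, 0, 0.12]], [9.1, [-3.3, -1, -1], [0, 0, 0.12]], [9.1, [-3.4, -0.6, -1], [0, 0, 0.12]], [9.1, [-3.5, -0.2, -1], [0, 0, 0.12]]])

```text
clock: 6.9
position: [0.3572, -0.1908, 0.1787]
ee_rot: [-2.705, -1.597, -0.001]
force: [-0.7, -0.1, -0.3]
width: 0.975
gripper_force: 0.0
```

Call:
send_rows(increments=[[9.1, [-3.4, 0.2, -1], [0, 0, 0.09]], [9.1, [-4, 1.4, -1], [0, 0, 0]], [9.1, [0, 0, 0], [0, 0, 0]]])

```text
clock: 7.2
position: [0.3317, -0.2668, 0.1998]
ee_rot: [2.773, 1.469, 0.002]
force: [0.8, 0.5, -0.3]
width: 0.99
gripper_force: 0.0
```

Run:
```python
from plan import *
plan([(342,-271,100,-33.6),(342,-271,40,-33.6),(342,-271,10,-33.6)],9.1,step=4.2)
im,p=shot('wrist','w2');print(px(p,[.3418,-.271,.015]))
```

```text
t 7.2 P [ 33.17 -26.68  19.98] phi -34.2 F [ 0.8  0.5 -0.3] w 9.09 q [-0.25  0.16  0.93  2.12 -0.16  0.93  0.17] tz [ 0.003 -0.003 -1.   ]
[[9.1, [0.08, 0.36, 3.33], [0, 0, -0.003]], [9.1, [0.07, 0.36, 3.33], [0, 0, -0.003]], [9.1, [0.07, 0.36, 3.33], [0, 0, -0.003]], [9.1, [0.0, 0.0, 3.0], [0, 0, -0.0]], [9.1, [0.0, 0.0, 3.0], [0, 0, -0.0]]]
[[9.1, [0.0, 0.0, 3.0], [0, 0, -0.0]]]
[265.43551635 173.59013621]
```

View pics/w2.png

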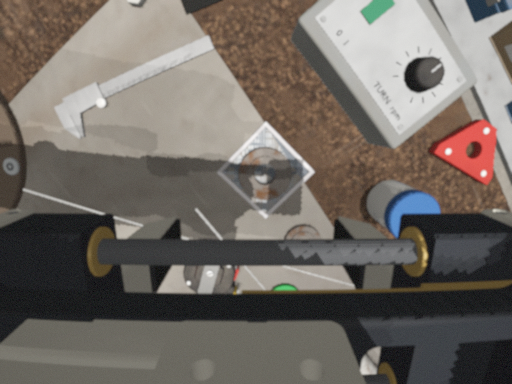

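Wrist view: the ring is at about (263,172), inside the square nest with corners (218,172), (314,172), (266,122) and (265,217). The blue jar and the control box are clear of the gripper.

Run:
```python
from plan import *
im,p=load('w2'); print(on(p,263,172,.015)*1e3, np.mean([on(p,*c,.005) for c in((218,172),(314,172),(266,122),(265,217))],0)*1e3)
plan([(341,-270.5,110,-33.6),(341,-270.5,40,-33.6),(341,-270.5,10,-33.6)],9.1,step=4.2)
```

```text
[ 340.43328785 -267.67969254   15.        ] [ 342.79040737 -270.90463483    5.        ]
t 7.25 P [ 33.23 -26.41  19.88] phi -34.1 F [-0.5  1.1 -0.5] w 9.09 q [-0.25  0.16  0.92  2.12 -0.16  0.93  0.17] tz [ 0.002 -0.001 -1.   ]
[[9.1, [-0.01, 0.36, 2.96], [0, 0, -0.003]], [9.1, [-0.01, 0.36, 2.96], [0, 0, -0.003]], [9.1, [-0.02, 0.36, 2.96], [0, 0, -0.003]], [9.1, [0.0, 0.0, 3.5], [0, 0, -0.0]], [9.1, [0.0, 0.0, 3.5], [0, 0, -0.0]]]
[[9.1, [0.0, 0.0, 3.0], [0, 0, -0.0]]]
```

Call:
send_rows(increments=[[9.1, [0, 0.4, 3], [0, 0, 0]], [9.1, [0, 0.4, 3], [0, 0, 0]], [9.1, [0, 0.3, 3], [0, 0, 0]], [9.1, [0, 0, 3.5], [0, 0, 0]], [9.1, [0, 0, 3.5], [0, 0, 0]]])

```text
clock: 7.75
position: [0.3427, -0.2663, 0.0364]
ee_rot: [-2.769, -1.483, -0.0]
force: [1.2, -0.7, -0.7]
width: 0.993
gripper_force: 0.0
```

Call:
send_rows(increments=[[9.1, [0, 0, 1.4], [0, 0, 0]], [9.1, [0, 0, 1], [0, 0, 0]], [9.1, [0, 0, 0.5], [0, 0, 0]], [9.1, [0, 0, 0], [0, 0, 0]]])

```text
clock: 8.15
position: [0.3426, -0.2673, 0.0088]
ee_rot: [-2.77, -1.482, -0.0]
force: [-0.7, -1.3, 0.2]
width: 0.99
gripper_force: 0.0
```

Call:
send_rows(increments=[[9.1, [-0.25, 0, 0.2], [0, 0, 0]], [9.1, [0, 0, 0], [0, 0, 0]], [5.5, [0, 0, 0], [0, 0, 0]], [5.5, [0, 0, 0], [0, 0, 0]], [5.5, [0, 0, 0], [0, 0, 0]]], force=40)

```text
clock: 8.65
position: [0.3411, -0.2698, 0.0069]
ee_rot: [2.77, 1.481, 0.0]
force: [-0.5, 0.9, -0.1]
width: 0.78
gripper_force: 0.0
```

Call:
send_rows(increments=[[5.5, [0, 0, 0], [0, 0, 0]], [5.5, [0, 0, 0], [0, 0, 0]], [5.5, [0, 0, 0], [0, 0, 0]], [5.5, [0, 0, 0], [0, 0, 0]]])

```text
clock: 9.05
position: [0.3413, -0.27, 0.0068]
ee_rot: [2.77, 1.481, 0.001]
force: [1.1, -0.6, 2.8]
width: 0.693
gripper_force: 40.0
```

Call:
send_rows(increments=[[5.5, [0, 0, -0.3], [0, 0, 0]], [5.5, [0, 0, -1.2], [0, 0, 0]], [5.5, [0, 0, -2], [0, 0, 0]], [5.5, [0, 0, -3], [0, 0, 0]], [5.5, [0, 0, -4], [0, 0, 0]]])

```text
clock: 9.55
position: [0.3391, -0.2688, 0.1117]
ee_rot: [-2.768, -1.478, 0.005]
force: [2.2, 0.1, -2.9]
width: 0.695
gripper_force: 40.0
```

Run:
```python
from plan import *
im,p=shot('side','s2'); a=px(p,[.341,-.27,.1]); print(a)
u,v=a.astype(int); c=im[v-60:v+60,u-80:u+80]; cv2.imwrite('pics/s2c.png',cv2.resize(c,None,fx=4,fy=4)[:,:,::-1])
plan([(470,-110,150,-14),(560.3,66.5,90,6.7),(560.3,66.5,30,6.7),(560.3,66.5,10,6.7)],5.5,step=4)
```

```text
[242.17249347 215.4324401 ]
t 9.6 P [ 34.11 -27.11  11.67] phi -33.9 F [ 2.  -3.3  0.6] w 6.38 q [-0.11  0.34  0.84  2.2  -0.38  0.74  0.4 ] tz [ 0.002 -0.001 -1.   ]
[[5.5, [3.43, 0.29, -0.55], [0, 0, -0.058]], [5.5, [3.4, 0.48, -0.55], [0, 0, -0.058]], [5.5, [3.37, 0.68, -0.55], [0, 0, -0.058]], [5.5, [3.33, 0.87, -0.55], [0, 0, -0.058]], [5.5, [3.27, 1.06, -0.55], [0, 0, -0.058]]]
[[5.5, [3.2, 1.25, -0.55], [0, 0, -0.058]], [5.5, [3.22, 0.75, 1.0], [0, 0, -0.06]], [5.5, [3.17, 0.94, 1.0], [0, 0, -0.06]], [5.5, [3.11, 1.13, 1.0], [0, 0, -0.06]], [5.5, [3.03, 1.31, 1.0], [0, 0, -0.06]]]
[[5.5, [2.95, 1.49, 1.0], [0, 0, -0.06]], [5.5, [2.85, 1.67, 1.0], [0, 0, -0.06]], [5.5, [0.0, 0.0, 3.0], [0, 0, 0.0]], [5.5, [0.0, 0.0, 3.0], [0, 0, 0.0]], [5.5, [0.0, 0.0, 2.0], [0, 0, -0.0]]]
```

View pics/s2c.png

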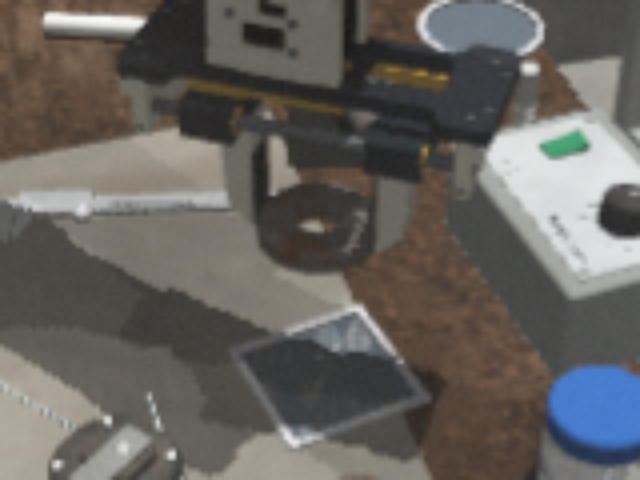

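Call:
send_rows(increments=[[5.5, [3.4, 0.3, -0.6], [0, 0, -0.06]], [5.5, [3.4, 0.5, -0.6], [0, 0, -0.06]], [5.5, [3.4, 0.7, -0.6], [0, 0, -0.06]], [5.5, [3.3, 0.9, -0.6], [0, 0, -0.06]], [5.5, [3.3, 1.0, -0.5], [0, 0, -0.06]]])

```text
clock: 10.1
position: [0.4474, -0.1336, 0.1408]
ee_rot: [-2.515, -1.881, 0.001]
force: [0.8, -0.6, -3.8]
width: 0.692
gripper_force: 40.0
```

Call:
send_rows(increments=[[5.5, [3.2, 1.2, -0.5], [0, 0, -0.06]], [5.5, [3.2, 0.8, 1], [0, 0, -0.06]], [5.5, [3.2, 0.9, 1], [0, 0, -0.06]], [5.5, [3.1, 1.1, 1], [0, 0, -0.06]], [5.5, [3, 1.3, 1], [0, 0, -0.06]]])

```text
clock: 10.6
position: [0.5256, 0.012, 0.1049]
ee_rot: [-2.206, -2.235, 0.002]
force: [-0.0, 0.4, -2.9]
width: 0.694
gripper_force: 40.0
```

Call:
send_rows(increments=[[5.5, [3, 1.5, 1], [0, 0, -0.06]], [5.5, [2.8, 1.7, 1], [0, 0, -0.06]], [5.5, [0, 0, 2], [0, 0, 0]], [5.5, [0, 0, 0], [0, 0, 0]]])

```text
clock: 11.0
position: [0.5534, 0.0706, 0.0632]
ee_rot: [-2.067, -2.362, 0.007]
force: [-1.1, -0.2, -3.5]
width: 0.695
gripper_force: 40.0
```

Run:
```python
from plan import *
plan([(560.3,66.5,35,6.7),(560.3,66.5,7,6.7)],5.5,step=4)
```

```text
t 11.0 P [55.34  7.06  6.32] phi 7.6 F [-1.1 -0.2 -3.5] w 6.38 q [-0.59  0.56  0.52  1.94 -0.4   0.75  0.3 ] tz [-0.005 -0.001 -1.   ]
[[5.5, [-0.5, 0.63, 2.82], [0, 0, 0.016]], [5.5, [0.0, 0.0, 2.8], [0, 0, -0.0]]]
```

Call:
send_rows(increments=[[5.5, [-0.5, 0.6, 1.5], [0, 0, 0]], [5.5, [0, 0, 1.5], [0, 0, 0]], [5.5, [0, 0, 1.5], [0, 0, 0]], [5.5, [0, 0, 0], [0, 0, 0]], [5.5, [0, 0, 0], [0, 0, 0]]])

```text
clock: 11.5
position: [0.562, 0.0654, 0.0203]
ee_rot: [-2.072, -2.361, 0.002]
force: [0.2, 0.2, -3.3]
width: 0.698
gripper_force: 40.0
```

Call:
send_rows(increments=[[5.5, [0.1, -0.1, 0.6], [0, 0, 0]], [5.5, [0, 0, 0.5], [0, 0, 0]], [5.5, [0, 0, 0.2], [0, 0, 0]], [5.5, [0, 0, 0], [0, 0, 0]], [5.5, [0, 0, 0], [0, 0, 0]]])

```text
clock: 12.0
position: [0.5614, 0.0667, 0.0078]
ee_rot: [2.071, 2.362, 0.0]
force: [0.5, -1.1, -1.9]
width: 0.691
gripper_force: 40.0
```

Call:
send_rows(increments=[[5.5, [0, 0, 0.1], [0, 0, 0]], [5.5, [0, 0, 0], [0, 0, 0]], [7.6, [0, 0, 0], [0, 0, 0]], [7.6, [0, 0, 0], [0, 0, 0]], [7.6, [0, 0, 0], [0, 0, 0]]])

```text
clock: 12.5
position: [0.5616, 0.0666, 0.0069]
ee_rot: [2.071, 2.362, 0.001]
force: [-0.2, 0.4, -0.2]
width: 0.824
gripper_force: 0.0
```

Call:
send_rows(increments=[[7.6, [0, 0, 0], [0, 0, 0]], [7.6, [0, 0, -1], [0, 0, 0]], [7.6, [0, 0, -3], [0, 0, 0]], [7.6, [0, 0, -4], [0, 0, 0]], [7.6, [0, 0, -4], [0, 0, 0]]])

```text
clock: 13.0
position: [0.5609, 0.0663, 0.1285]
ee_rot: [-2.072, -2.361, 0.001]
force: [0.8, 1.1, -0.1]
width: 0.831
gripper_force: 0.0
```

Call:
send_rows(increments=[[6, [0, 0, -4], [0, 0, 0]], [6, [0, 0, -2], [0, 0, 0]], [5, [0, 0, 0], [0, 0, 0]]])

```text
clock: 13.3
position: [0.5632, 0.0666, 0.1906]
ee_rot: [2.07, 2.359, 0.008]
force: [-0.5, 0.1, -0.8]
width: 0.62
gripper_force: 0.0
```

Run:
```python
from plan import *
im,p=shot('wrist','w3')
plan([(428,165,200,-45)],4.6,step=4)
```

```text
t 13.35 P [56.21  6.67 18.86] phi 7.5 F [ 0.2 -0.   0.2] w 5.29 q [-0.66  0.41  0.62  1.81 -0.28  1.01  0.2 ] tz [ 0.003  0.001 -1.   ]
[[4.6, [1.44, -1.5, -0.14], [0, 0, 0.115]], [4.6, [1.26, -1.66, -0.14], [0, 0, 0.115]], [4.6, [1.06, -1.79, -0.14], [0, 0, 0.115]], [4.6, [0.85, -1.9, -0.14], [0, 0, 0.115]], [4.6, [0.62, -1.98, -0.14], [0, 0, 0.115]]]
[[4.6, [0.39, -2.04, -0.14], [0, 0, 0.115]], [4.6, [0.16, -2.07, -0.14], [0, 0, 0.115]], [4.6, [-0.08, -2.08, -0.14], [0, 0, 0.115]]]
```

View pics/w3.png

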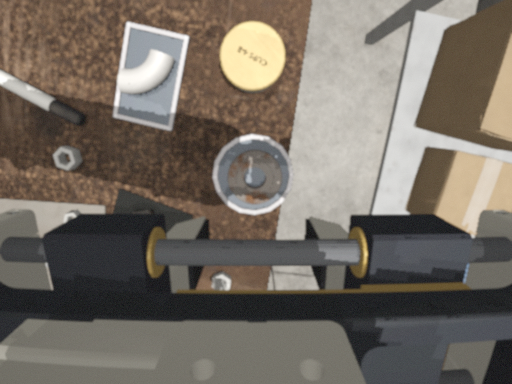

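The ring sits near the middle of the round nest (hole at about (255,175), nest centre about (252,174)). The elbow's ends face left (−x) and up (+y). Before turning the gripper near the toolbox, I check where the toolbox is.

Run:
```python
from h import *
im,p=load('w3'); it,pt=load('top0');isd,ps=load('side0')
for z in(0,.1,.15,.2): print(z,'topR',on(pt,103,130,z).round(3),on(pt,103,180,z).round(3),on(pt,98,212,z).round(3))
print('side bottom',on(ps,217,134,0).round(3),on(ps,258,125,0).round(3))
a=cv2.resize(isd[45:150,170:275],None,fx=4,fy=4,interpolation=cv2.INTER_CUBIC)
b=cv2.resize(it[120:220,60:165],None,fx=4,fy=4,interpolation=cv2.INTER_CUBIC)[:420]
b=cv2.copyMakeBorder(b,0,420-b.shape[0],0,0,cv2.BORDER_CONSTANT) 
cv2.imwrite('pics/tb.png',np.hstack([a,b[:, :380]])[:,:,::-1])
```

```text
0 topR [0.596 0.303 0.   ] [0.447 0.291 0.   ] [0.354 0.298 0.   ]
0.1 topR [0.566 0.269 0.1  ] [0.429 0.258 0.1  ] [0.344 0.265 0.1  ]
0.15 topR [0.551 0.253 0.15 ] [0.42  0.242 0.15 ] [0.338 0.248 0.15 ]
0.2 topR [0.536 0.236 0.2  ] [0.411 0.226 0.2  ] [0.333 0.232 0.2  ]
side bottom [0.404 0.305 0.   ] [0.566 0.336 0.   ]
```

View pics/tb.png

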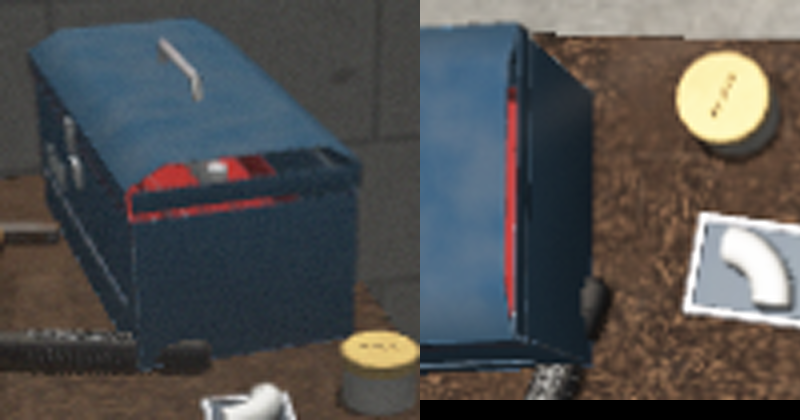

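The toolbox face is at y ≈ 0.30 and the gripper body reaches y ≈ 0.26, so it clears.

Call:
send_rows(increments=[[4.6, [1.4, -1.5, -0.2], [0, 0, 0.115]], [4.6, [1.3, -1.7, -0.2], [0, 0, 0.115]], [4.6, [1.1, -1.8, -0.2], [0, 0, 0.115]], [4.6, [0.9, -1.9, -0.2], [0, 0, 0.115]], [4.6, [0.6, -2, -0.2], [0, 0, 0.115]]])

```text
clock: 13.85
position: [0.4754, 0.1292, 0.1957]
ee_rot: [-2.66, -1.671, 0.003]
force: [0.1, 0.7, 0.2]
width: 0.499
gripper_force: 0.0
```

Call:
send_rows(increments=[[4.6, [0.4, -2, -0.1], [0, 0, 0.115]], [4.6, [0.2, -2.1, -0.1], [0, 0, 0.115]], [4.6, [0, -2.1, 0], [0, 0, 0.115]], [4.6, [0, 0, 0], [0, 0, 0]], [4.6, [0, 0, 0], [0, 0, 0]]])

```text
clock: 14.35
position: [0.4269, 0.1672, 0.1982]
ee_rot: [2.902, 1.202, -0.002]
force: [-0.0, 0.0, -0.5]
width: 0.504
gripper_force: 0.0
```

Run:
```python
from plan import *
im,p=shot('wrist','w4')
plan([(428,165,100,-45)],4.6,step=4)
u,v=px(p,[.4285,.166,.015]).astype(int);print(u,v); print('origin',u-60,v-60)
cv2.imwrite('pics/w4c.png',cv2.resize(im[v-60:v+60,u-60:u+60],None,fx=5,fy=5,interpolation=cv2.INTER_CUBIC)[:,:,::-1])
```

```text
t 14.4 P [42.75 16.67 19.84] phi -45.1 F [-0.3 -0.3  0.6] w 4.6 q [-1.22  0.24  0.89  2.05 -0.23  0.95 -0.99] tz [-0.    -0.001 -1.   ]
[[4.6, [-0.03, 0.05, 3.28], [0, 0, -0.0]], [4.6, [-0.03, 0.05, 3.28], [0, 0, -0.0]], [4.6, [-0.03, 0.05, 3.28], [0, 0, -0.0]]]
258 175
origin 198 115
```

View pics/w4c.png

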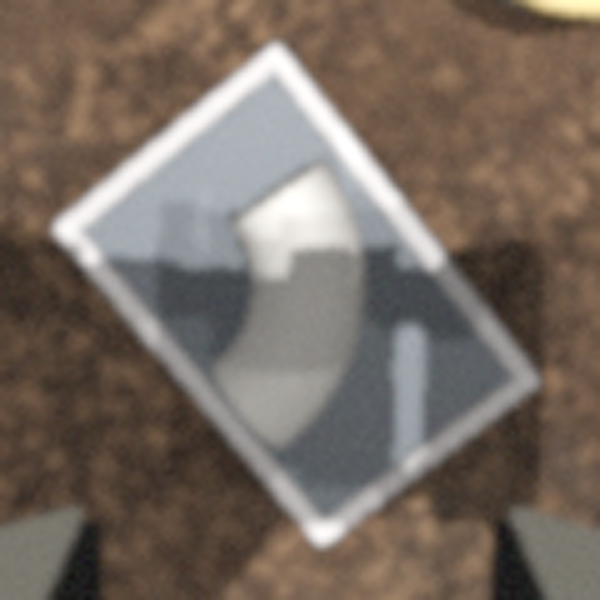

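Crop: elbow ends at (278,189) and (247,408), bend middle at about (300,291). The chord is tilted about 8°, so the elbow yaw is about −8° and I grip at phi = −53°.

Run:
```python
from plan import *
im,p=load('w4'); f=lambda a,b:(198+a/5,115+b/5)
print('elbow',on(p,*f(300,291),.015)*1e3); c=[on(p,*f(*k),.005)*1e3 for k in((277,48),(62,228),(538,380),(322,540))]
print('nest',np.mean(c,0), [np.degrees(np.arctan2(*(c[i]-c[j])[1::-1])).round(1) for i,j in((0,2),(1,3))], np.linalg.norm(c[0]-c[2]).round(1))
e=[on(p,*f(*k),.015) for k in((278,189),(247,408))]; d=(e[0]-e[1])*1e3; print('chord',np.degrees(np.arctan2(d[1],d[0]))-45, np.linalg.norm(d))
plan([(430,167.5,120,-53),(430,167.5,40,-53)],4.6,step=4)
```

```text
elbow [429.40837414 168.53696163  15.        ]
nest [426.01627449 164.47285666   5.        ] [np.float64(83.7), np.float64(83.3)] 106.1
chord -8.273399427512672 54.98039286583577
t 14.4 P [42.75 16.67 19.84] phi -45.1 F [-0.3 -0.3  0.6] w 4.6 q [-1.22  0.24  0.89  2.05 -0.23  0.95 -0.99] tz [-0.    -0.001 -1.   ]
[[4.6, [0.12, 0.06, 3.92], [0, 0, 0.069]], [4.6, [0.12, 0.05, 3.92], [0, 0, 0.069]], [4.6, [0.0, 0.0, 4.0], [0, 0, -0.0]], [4.6, [0.0, 0.0, 4.0], [0, 0, -0.0]]]
```

Call:
send_rows(increments=[[4.6, [0.15, 0, 3.9], [0, 0, 0.07]], [4.6, [0.15, 0, 3.9], [0, 0, 0.07]], [4.6, [0, 0, 4], [0, 0, 0]], [4.6, [0, 0, 3], [0, 0, 0]], [4.6, [0, 0, 1.5], [0, 0, 0]]])

```text
clock: 14.9
position: [0.4291, 0.1672, 0.033]
ee_rot: [2.98, 0.99, -0.005]
force: [0.1, 0.5, -0.2]
width: 0.503
gripper_force: 0.0
```

Call:
send_rows(increments=[[4.6, [0, 0, 1], [0, 0, 0]], [4.6, [0, 0, 0.9], [0, 0, 0]], [4.6, [0, 0, 0.5], [0, 0, 0]], [4.6, [0, 0, 0], [0, 0, 0]]])

```text
clock: 15.3
position: [0.4299, 0.1691, 0.0117]
ee_rot: [-2.981, -0.991, -0.0]
force: [0.4, -0.6, 0.8]
width: 0.499
gripper_force: 0.0
```

Call:
send_rows(increments=[[4.6, [0, 0, 0.45], [0, 0, 0]], [4.6, [0, 0, 0], [0, 0, 0]], [2.4, [0, 0, 0], [0, 0, 0]], [2.4, [0, 0, 0], [0, 0, 0]], [2.4, [0, 0, 0], [0, 0, 0]]], force=30)

```text
clock: 15.8
position: [0.4297, 0.1692, 0.0074]
ee_rot: [-2.981, -0.991, -0.0]
force: [-0.4, -0.5, 2.0]
width: 0.305
gripper_force: 31.5
```

Call:
send_rows(increments=[[2.4, [0, 0, 0], [0, 0, 0]], [2.4, [0, 0, 0], [0, 0, 0]], [2.4, [0, 0, 0], [0, 0, 0]]])

```text
clock: 16.1
position: [0.4297, 0.1692, 0.0074]
ee_rot: [-2.981, -0.991, -0.0]
force: [-1.2, 0.2, 4.2]
width: 0.301
gripper_force: 31.4
```

Call:
send_rows(increments=[[2.4, [0, 0, -0.3], [0, 0, 0]], [2.4, [0, 0, -1.2], [0, 0, 0]], [2.4, [0, 0, -3], [0, 0, 0]], [2.4, [0, 0, -4], [0, 0, 0]], [2.4, [0, 0, -4], [0, 0, 0]]])

```text
clock: 16.6
position: [0.429, 0.1684, 0.1338]
ee_rot: [2.981, 0.989, -0.002]
force: [1.1, 1.7, -1.7]
width: 0.303
gripper_force: 31.4
```

Run:
```python
from plan import *
im,p=shot('side','s3'); a=px(p,[.43,.169,.12]); u,v=a.astype(int)
cv2.imwrite('pics/s3c.png',cv2.resize(im[v-45:v+45,u-60:u+60],None,fx=5,fy=5,interpolation=cv2.INTER_CUBIC)[:,:,::-1])
s,P,f=st();print(P,np.degrees(f),s['joints'],s['width'])
```

```text
[43.21307047 16.88705509 13.88525925] -53.36875165601188 [-1.16395613  0.35934404  0.87874905  2.11475559 -0.37964551  0.82327168
 -0.98580082] 0.30494514669921624
```

View pics/s3c.png

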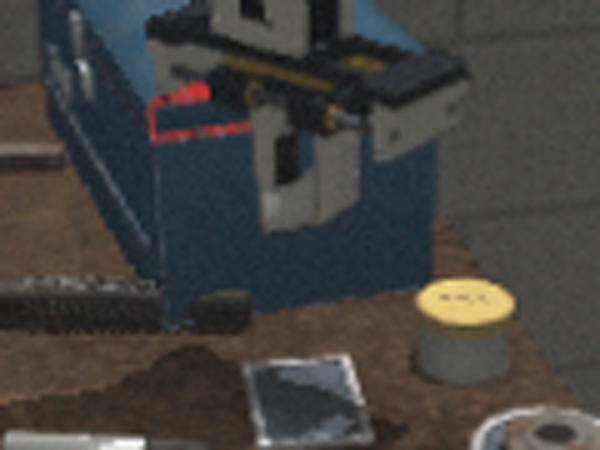

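The elbow is held and the tin is untouched.

Run:
```python
from plan import *
plan([(430,-40,140,-43),(343.4,-271.2,80,-33.6)],2.4,step=4)
```

```text
t 16.65 P [43.21 16.89 13.89] phi -53.4 F [ 3.1 -0.2  1.4] w 2.8 q [-1.16  0.36  0.88  2.11 -0.38  0.82 -0.99] tz [ 0.004  0.003 -1.   ]
[[2.4, [-2.11, 2.77, -0.02], [0, 0, -0.03]], [2.4, [-2.19, 2.71, -0.02], [0, 0, -0.03]], [2.4, [-2.27, 2.64, -0.02], [0, 0, -0.03]], [2.4, [-2.35, 2.57, -0.02], [0, 0, -0.03]], [2.4, [-2.42, 2.5, -0.02], [0, 0, -0.03]]]
[[2.4, [-2.5, 2.42, -0.02], [0, 0, -0.03]], [2.4, [-3.26, 1.35, 0.86], [0, 0, -0.023]], [2.4, [-3.29, 1.27, 0.86], [0, 0, -0.023]], [2.4, [-3.32, 1.19, 0.86], [0, 0, -0.023]], [2.4, [-3.35, 1.12, 0.86], [0, 0, -0.023]]]
[[2.4, [-3.37, 1.04, 0.86], [0, 0, -0.023]], [2.4, [-3.39, 0.96, 0.86], [0, 0, -0.023]], [2.4, [-3.42, 0.88, 0.86], [0, 0, -0.023]]]
```

Call:
send_rows(increments=[[2.4, [-2.1, 2.8, 0], [0, 0, -0.03]], [2.4, [-2.2, 2.7, 0], [0, 0, -0.03]], [2.4, [-2.3, 2.6, 0], [0, 0, -0.03]], [2.4, [-2.4, 2.6, 0], [0, 0, -0.03]], [2.4, [-2.4, 2.5, 0], [0, 0, -0.03]]])

```text
clock: 17.15
position: [0.4273, -0.0068, 0.1328]
ee_rot: [-2.898, -1.213, -0.0]
force: [0.7, -0.5, -2.1]
width: 0.303
gripper_force: 31.4
```

Call:
send_rows(increments=[[2.4, [-2.5, 2.4, 0], [0, 0, -0.03]], [2.4, [-3.3, 1.3, 0.8], [0, 0, -0.023]], [2.4, [-3.3, 1.3, 0.8], [0, 0, -0.023]], [2.4, [-3.3, 1.2, 0.8], [0, 0, -0.023]], [2.4, [-3.3, 1.1, 0.8], [0, 0, -0.023]]])

```text
clock: 17.65
position: [0.377, -0.1731, 0.1005]
ee_rot: [2.819, 1.387, 0.001]
force: [0.7, -0.5, -3.0]
width: 0.306
gripper_force: 31.4
```

Call:
send_rows(increments=[[2.4, [-3.4, 1, 0.8], [0, 0, -0.023]], [2.4, [-3.4, 1, 0.8], [0, 0, -0.023]], [2.4, [-3.4, 0.9, 0.8], [0, 0, -0.023]], [2.4, [0, 0, 0], [0, 0, 0]], [2.4, [0, 0, 0], [0, 0, 0]]])

```text
clock: 18.15
position: [0.3399, -0.272, 0.0765]
ee_rot: [-2.772, -1.477, 0.0]
force: [0.5, -1.3, -1.6]
width: 0.306
gripper_force: 31.4
```

Run:
```python
from plan import *
plan([(343.4,-271.2,25,-33.6),(343.4,-271.2,8,-33.6)],2.4,step=2)
```

```text
t 18.15 P [ 33.99 -27.2    7.65] phi -33.9 F [ 0.5 -1.3 -1.6] w 2.81 q [ 0.01  0.4   0.7   2.23 -0.44  0.64  0.44] tz [-0.  0. -1.]
[[2.4, [0.09, 0.08, 1.72], [0, 0, -0.002]], [2.4, [0.09, 0.08, 1.72], [0, 0, -0.002]], [2.4, [0.09, 0.08, 1.72], [0, 0, -0.002]], [2.4, [0.0, 0.0, 1.7], [0, 0, -0.0]]]
```

Call:
send_rows(increments=[[2.4, [0.1, 0.1, 1.7], [0, 0, 0]], [2.4, [0.1, 0.1, 1.7], [0, 0, 0]], [2.4, [0.1, 0.1, 1.7], [0, 0, 0]], [2.4, [0, 0, 0.8], [0, 0, 0]], [2.4, [0, 0, 0], [0, 0, 0]]])

```text
clock: 18.65
position: [0.3449, -0.2692, 0.0168]
ee_rot: [-2.767, -1.484, 0.001]
force: [0.7, -0.6, -2.1]
width: 0.306
gripper_force: 31.4
```

Call:
send_rows(increments=[[2.4, [0, 0, 0.5], [0, 0, 0]], [2.4, [0, 0, 0.2], [0, 0, 0]], [2.4, [0, 0, 0], [0, 0, 0]], [2.4, [0, 0, 0], [0, 0, 0]]])

```text
clock: 19.05
position: [0.345, -0.2705, 0.0105]
ee_rot: [2.77, 1.482, 0.001]
force: [0.1, 0.3, -2.3]
width: 0.305
gripper_force: 31.4
```

Call:
send_rows(increments=[[2.4, [-0.15, -0.1, 0.15], [0, 0, 0]], [2.4, [0, 0, 0.15], [0, 0, 0]], [2.4, [0, 0, 0], [0, 0, 0]], [2.4, [0, 0, 0], [0, 0, 0]]])

```text
clock: 19.45
position: [0.3431, -0.2713, 0.0074]
ee_rot: [2.77, 1.482, 0.0]
force: [-1.4, 0.0, 3.9]
width: 0.304
gripper_force: 31.4
```

Touching down. Release, lift, and head back to the pipe on the pad.

Call:
send_rows(increments=[[4.4, [0, 0, 0], [0, 0, 0]], [4.4, [0, 0, 0], [0, 0, 0]], [4.4, [0, 0, 0], [0, 0, 0]], [4.4, [0, 0, 0], [0, 0, 0]]])

```text
clock: 19.85
position: [0.3433, -0.2711, 0.0072]
ee_rot: [2.77, 1.482, 0.0]
force: [-1.1, -0.2, -1.1]
width: 0.475
gripper_force: 0.0
```

Call:
send_rows(increments=[[4.4, [0, 0, -1], [0, 0, 0]], [4.4, [0, 0, -3], [0, 0, 0]], [4.4, [0, 0, -4], [0, 0, 0]], [4.4, [0, 0, -4], [0, 0, 0]], [4.4, [0, 0, -4], [0, 0, 0]]])

```text
clock: 20.35
position: [0.3424, -0.2712, 0.1691]
ee_rot: [-2.77, -1.481, 0.001]
force: [1.5, -0.3, 0.7]
width: 0.483
gripper_force: 0.0
```

Run:
```python
from plan import *
plan([(431.5,-32,150,5.8)],4.2,step=4)
shot('wrist','w5')
```

```text
t 20.35 P [ 34.24 -27.12  16.91] phi -33.8 F [ 1.5 -0.3  0.7] w 4.43 q [-0.16  0.24  0.87  2.13 -0.24  0.87  0.26] tz [-0.001  0.    -1.   ]
[[4.2, [3.55, -0.84, 0.27], [0, 0, -0.099]], [4.2, [3.61, -0.49, 0.27], [0, 0, -0.099]], [4.2, [3.64, -0.13, 0.27], [0, 0, -0.099]], [4.2, [3.64, 0.23, 0.27], [0, 0, -0.099]], [4.2, [3.6, 0.59, 0.27], [0, 0, -0.099]]]
[[4.2, [3.52, 0.94, 0.27], [0, 0, -0.099]], [4.2, [3.41, 1.28, 0.27], [0, 0, -0.099]]]
```

Call:
send_rows(increments=[[4.2, [3.5, -0.8, 0.3], [0, 0, -0.1]], [4.2, [3.6, -0.5, 0.3], [0, 0, -0.1]], [4.2, [3.6, -0.1, 0.3], [0, 0, -0.1]], [4.2, [3.6, 0.2, 0.3], [0, 0, -0.1]], [4.2, [3.6, 0.6, 0.3], [0, 0, -0.1]]])

```text
clock: 20.9
position: [0.406, -0.1002, 0.1527]
ee_rot: [2.313, 2.126, 0.001]
force: [-0.0, -0.1, 0.3]
width: 0.457
gripper_force: 0.0
```

Call:
send_rows(increments=[[4.2, [3.5, 0.9, 0.3], [0, 0, -0.1]], [4.2, [3.4, 1.3, 0.3], [0, 0, -0.09]], [4.2, [0, 0, 0], [0, 0, 0]], [4.2, [0, 0, 0], [0, 0, 0]]])

```text
clock: 21.3
position: [0.4304, -0.033, 0.1465]
ee_rot: [2.104, 2.333, -0.001]
force: [-0.2, -1.1, 0.3]
width: 0.456
gripper_force: 0.0
```

Run:
```python
from plan import *
plan([(431.8,-32,50,5.8),(431.8,-32,10,5.8)],4.2,step=3.5)
im,p=shot('wrist','w6');i=im.astype(int)
a=px(p,[.4318,-.032,.0165]);print(a);u,v=a.astype(int)
w=np.zeros(im.shape[:2],bool);w[max(0,v-45):v+35,u-25:u+25]=1
o=outline(biggest((im.max(2)>55)&w,(u,v),10),p,.0165).astype(np.float32);print(cv2.minAreaRect(o))
```

```text
t 21.3 P [43.04 -3.3  14.65] phi 5.9 F [-0.2 -1.1  0.3] w 4.19 q [-0.54  0.24  0.6   2.16 -0.18  0.8   0.27] tz [-0. -0. -1.]
[[4.2, [0.03, 0.05, 3.22], [0, 0, 0.001]], [4.2, [0.03, 0.05, 3.22], [0, 0, 0.001]], [4.2, [0.03, 0.05, 3.22], [0, 0, 0.001]], [4.2, [0.0, 0.0, 2.0], [0, 0, -0.0]], [4.2, [0.0, 0.0, 2.0], [0, 0, -0.0]]]
[258.62891352 184.68757277]
((430.5833740234375, -31.449844360351562), (52.55324172973633, 74.53276062011719), 5.866153717041016)
```

Call:
send_rows(increments=[[4.2, [0, 0.1, 3.2], [0, 0, 0]], [4.2, [0.1, 0, 3.2], [0, 0, 0]], [4.2, [0, 0, 3.2], [0, 0, 0]], [4.2, [0, 0, 2], [0, 0, 0]], [4.2, [0, 0, 1.5], [0, 0, 0]]])

```text
clock: 21.85
position: [0.4305, -0.0338, 0.0142]
ee_rot: [-2.109, -2.328, 0.003]
force: [0.7, 0.6, -0.2]
width: 0.455
gripper_force: 0.0
```

Call:
send_rows(increments=[[4.2, [0, 0, 0.6], [0, 0, 0]], [4.2, [0, 0, 0], [0, 0, 0]], [4.2, [0, 0, 0], [0, 0, 0]]])

```text
clock: 22.15
position: [0.4317, -0.0328, 0.0099]
ee_rot: [2.106, 2.33, 0.001]
force: [0.0, 0.1, -0.1]
width: 0.459
gripper_force: 0.0
```

Call:
send_rows(increments=[[4.2, [0.1, 0, 0.25], [0, 0, 0]], [4.2, [0, 0, 0], [0, 0, 0]], [1.5, [0, 0, 0], [0, 0, 0]], [1.5, [0, 0, 0], [0, 0, 0]], [1.5, [0, 0, 0], [0, 0, 0]]])

```text
clock: 22.65
position: [0.4314, -0.0311, 0.0068]
ee_rot: [2.105, 2.332, 0.0]
force: [-0.4, -0.3, 0.1]
width: 0.244
gripper_force: 0.0
```

Call:
send_rows(increments=[[1.5, [0, 0, 0], [0, 0, 0]], [1.5, [0, 0, 0], [0, 0, 0]], [1.5, [0, 0, 0], [0, 0, 0]]])

```text
clock: 22.95
position: [0.4314, -0.0311, 0.0068]
ee_rot: [2.105, 2.332, 0.0]
force: [-1.1, 0.1, 4.0]
width: 0.222
gripper_force: 30.0
```

Call:
send_rows(increments=[[1.5, [0, 0, -0.5], [0, 0, 0]], [1.5, [0, 0, -2], [0, 0, 0]], [1.5, [0, 0, -3], [0, 0, 0]], [1.5, [0, 0, -3], [0, 0, 0]], [1.5, [0, 0, 0], [0, 0, 0]]])

```text
clock: 23.45
position: [0.4331, -0.0313, 0.0945]
ee_rot: [2.104, 2.329, 0.006]
force: [0.7, 0.8, -1.2]
width: 0.22
gripper_force: 30.0
```

Run:
```python
from plan import *
plan([(427.3,164.3,60,-6.4),(427.3,164.3,20,-6.4)],1.5,step=3.5)
```

```text
t 23.45 P [43.31 -3.13  9.45] phi 5.8 F [ 0.7  0.8 -1.2] w 2.02 q [-0.5   0.33  0.57  2.21 -0.29  0.66  0.38] tz [ 0.005  0.001 -1.   ]
[[1.5, [3.25, 0.23, 0.58], [0, 0, 0.036]], [1.5, [3.26, 0.12, 0.58], [0, 0, 0.036]], [1.5, [3.26, 0.0, 0.58], [0, 0, 0.036]], [1.5, [3.26, -0.11, 0.58], [0, 0, 0.036]], [1.5, [3.25, -0.23, 0.58], [0, 0, 0.036]]]
[[1.5, [3.24, -0.34, 0.58], [0, 0, 0.036]], [1.5, [0.0, 0.0, 2.0], [0, 0, 0.0]], [1.5, [0.0, 0.0, 2.0], [0, 0, 0.0]]]
```

Call:
send_rows(increments=[[1.5, [3.2, 0.2, 0.5], [0, 0, 0.036]], [1.5, [3.3, 0.1, 0.5], [0, 0, 0.036]], [1.5, [3.3, 0, 0.5], [0, 0, 0.036]], [1.5, [3.3, -0.1, 0.5], [0, 0, 0.036]], [1.5, [3.2, -0.2, 0.5], [0, 0, 0.036]]])

```text
clock: 23.95
position: [0.4257, 0.1331, 0.066]
ee_rot: [-2.308, -2.131, 0.001]
force: [0.0, -0.8, -0.8]
width: 0.221
gripper_force: 30.0
```

Call:
send_rows(increments=[[1.5, [3.2, -0.3, 0.6], [0, 0, 0.036]], [1.5, [0, 0, 1.5], [0, 0, 0]], [1.5, [0, 0, 1.5], [0, 0, 0]], [1.5, [0, 0, 0], [0, 0, 0]], [1.5, [0, 0, 0], [0, 0, 0]]])

```text
clock: 24.45
position: [0.4255, 0.1635, 0.0305]
ee_rot: [-2.345, -2.09, 0.002]
force: [0.5, -0.1, -0.2]
width: 0.218
gripper_force: 30.0
```

Run:
```python
from plan import *
plan([(427.3,164.3,8,-6.4)],1.5,step=1)
```

```text
t 24.45 P [42.55 16.35  3.05] phi -6.6 F [ 0.5 -0.1 -0.2] w 2.0 q [-0.87  0.49  0.51  2.21 -0.46  0.54 -0.12] tz [-0.001 -0.001 -1.   ]
[[1.5, [0.03, 0.06, 0.75], [0, 0, -0.001]], [1.5, [0.03, 0.06, 0.75], [0, 0, -0.001]], [1.5, [0.03, 0.06, 0.75], [0, 0, -0.001]]]
```

Call:
send_rows(increments=[[1.5, [0.05, 0.1, 0.8], [0, 0, 0]], [1.5, [0.05, 0.1, 0.8], [0, 0, 0]], [1.5, [0, 0, 0.5], [0, 0, 0]], [1.5, [0, 0, 0], [0, 0, 0]], [1.5, [0, 0, 0], [0, 0, 0]]])

```text
clock: 24.95
position: [0.428, 0.1646, 0.0096]
ee_rot: [-2.345, -2.091, 0.001]
force: [0.6, -0.4, -0.1]
width: 0.218
gripper_force: 30.0
```

Call:
send_rows(increments=[[1.5, [0, 0, 0.2], [0, 0, 0]], [1.5, [0, 0, 0.1], [0, 0, 0]], [1.5, [0, 0, 0], [0, 0, 0]], [1.5, [0, 0, 0], [0, 0, 0]]])

```text
clock: 25.35
position: [0.428, 0.1648, 0.0068]
ee_rot: [-2.344, -2.091, -0.0]
force: [0.1, -0.5, -0.7]
width: 0.22
gripper_force: 30.0
```

Call:
send_rows(increments=[[1.5, [0, 0, 0.06], [0, 0, 0]], [1.5, [0, 0, 0], [0, 0, 0]], [3.2, [0, 0, 0], [0, 0, 0]], [3.2, [0, 0, 0], [0, 0, 0]], [3.2, [0, 0, 0], [0, 0, 0]]])

```text
clock: 25.85
position: [0.4281, 0.1648, 0.0062]
ee_rot: [2.344, 2.091, 0.0]
force: [-0.1, 0.9, 0.1]
width: 0.344
gripper_force: 0.0
```

Call:
send_rows(increments=[[3.2, [0, 0, 0], [0, 0, 0]], [3.5, [0, 0, -1], [0, 0, 0]], [3.5, [0, 0, -3], [0, 0, 0]], [3.5, [0, 0, -4], [0, 0, 0]], [3.5, [0, 0, -4], [0, 0, 0]]])

```text
clock: 26.35
position: [0.4276, 0.1641, 0.1278]
ee_rot: [2.345, 2.09, -0.002]
force: [1.3, 1.2, -0.6]
width: 0.381
gripper_force: 0.0
```

Call:
send_rows(increments=[[5, [-4, 0, -4], [0, 0, 0]], [5, [-4, 0, -3], [0, 0, 0]], [5, [-4, 0, 0], [0, 0, 0]], [5, [0, 0, 0], [0, 0, 0]]])

```text
clock: 26.75
position: [0.4143, 0.0456, 0.1929]
ee_rot: [-2.351, -2.083, -0.003]
force: [-0.6, 0.0, -0.1]
width: 0.54
gripper_force: 0.0
```

Run:
```python
from plan import *
st_,P,f=st();print(st_['clock'],P)
im,p=shot('wrist','w7'); it,pt=shot('top','t7')
a=cv2.resize(it[120:260,110:340],None,fx=3,fy=3,interpolation=cv2.INTER_CUBIC)
cv2.imwrite('pics/t7c.png',a[:,:,::-1])
```

```text
26.75 [41.43250165  4.56233955 19.29005364]
```

View pics/t7c.png

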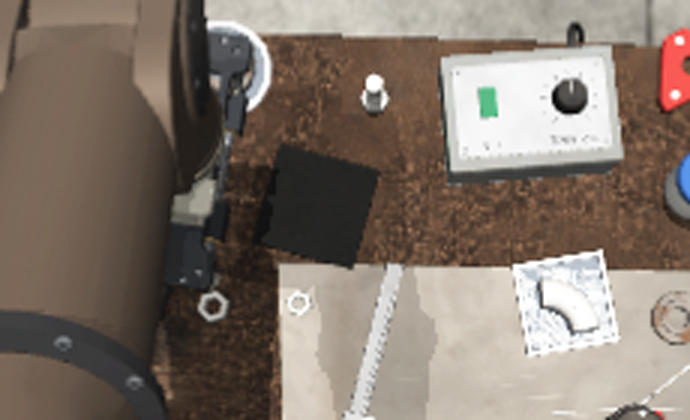

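The elbow lies in the middle of the square nest (crop about (566,303)), but the arm hides the other two nests. I move the arm aside for one last look.

Call:
send_rows(increments=[[5, [-4, -0.5, -2], [0, 0, 0.05]], [5, [-4, -0.5, -2], [0, 0, 0.05]], [5, [-4, -0.5, -1], [0, 0, 0.05]], [5, [-4, -0.5, 0], [0, 0, 0.05]], [5, [-4, 0, 0], [0, 0, 0.05]]])

```text
clock: 27.35
position: [0.3526, -0.1414, 0.2418]
ee_rot: [-2.587, -1.782, -0.001]
force: [0.5, 0.6, -0.6]
width: 0.547
gripper_force: 0.0
```

Call:
send_rows(increments=[[5, [-4, 0, 0], [0, 0, 0.05]], [5, [-4, 0, 0], [0, 0, 0.05]], [5, [-4, 0, 0], [0, 0, 0.05]], [5, [0, 0, 0], [0, 0, 0]], [5, [0, 0, 0], [0, 0, 0]]])

```text
clock: 27.85
position: [0.3049, -0.2506, 0.2415]
ee_rot: [-2.714, -1.583, 0.001]
force: [-0.1, 0.4, 0.1]
width: 0.541
gripper_force: 0.0
```

Run:
```python
from plan import *
s,P,f=st();print(s['clock'],P)
it,pt=shot('top','t8'); i=it.astype(int); br=it.min(2)
def rep(n,m,z):
    o=outline(m,pt,z).astype(np.float32);c,s,a=cv2.minAreaRect(o);print(n,np.round(c,1),np.round(s,1),round(a,1))
rep('round',biggest(br>190,(183,143),20),.005);rep('obl',biggest(br>190,(146,187),20),.005)
warm=i[...,0]-i[...,2]>5
w=np.zeros_like(warm);w[131:156,170:197]=1;rep('ring',biggest(warm&w,(183,143),10),.015)
w[:]=0;w[176:200,132:162]=1;rep('pipe',biggest(warm&w,(146,187),6),.0155)
w[:]=0;w[125:165,115:155]=1;tin=(i[...,0]>150)&(i[...,2]<150)&w
rep('tin',tin.astype(np.uint8),.048)
i0,p0=load('top0');j=i0.astype(int);o=outline(((j[...,0]>150)&(j[...,2]<150)&w).astype(np.uint8),p0,.048).astype(np.float32);print('tin0',cv2.minAreaRect(o))
im7,p7=load('t7');k=im7.astype(int)
w[:]=0;w[208:233,287:311]=1;rep('elbow(t7)',biggest((im7.min(2)>150)&(k[...,2]-k[...,0]<3)&w,(299,221),10),.015)
cv2.imwrite('pics/t8c.png',cv2.resize(it[120:215,105:245],None,fx=5,fy=5,interpolation=cv2.INTER_CUBIC)[:,:,::-1])
```

```text
27.85 [ 30.49175103 -25.05806845  24.15320395]
round [640.7  21.5] [180.2 261.7] 34.2
obl [428.4 163.7] [108.2  71.6] 83.5
ring [561.9  63.6] [65.6 63.4] 2.7
pipe [430.2 164.5] [73.4 25.9] 83.4
tin [512.  196.8] [17.2  2.2] 80.0
tin0 ((548.1497802734375, 191.37327575683594), (4.5163068771362305, 9.019619941711426), 75.76815795898438)
elbow(t7) [ 346.1 -279.2] [79.5 42.8] 54.3
```

View pics/t8c.png

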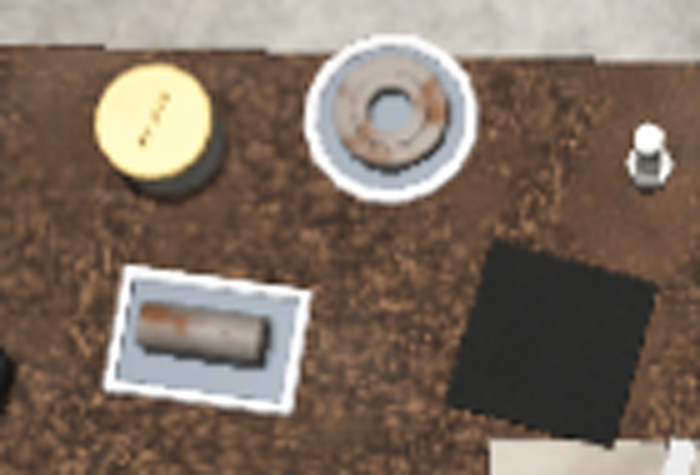

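The last crop shows the ring centred in the round nest, the pipe lengthways and centred in the oblong nest, the pad empty and the tin where it was. The elbow was seen centred in the square nest in the crop before it. After allowing for part height, the ring and pipe are about 2 mm or less off centre.

```bash
python3 -c "
from cell import arm
print(arm.sign_off())"
```

```text
the job is handed in; nothing more can be done
None
```

The job is handed in at about 28 s: ring flange in the round nest, elbow in the square nest, pipe lengthways in the oblong nest, each seen lying near the centre and let go, with the tin left where it was.

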